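Test the cured lacquer with the hardness gauge

ROBOT

A 7-joint arm with a two-finger parallel gripper is mounted at the origin on the work surface. World frame = base frame: x ahead of the robot, y to its left, z up, the work surface at z = 0. Lengths are in m, angles in rad, forces in N, time in s.
With the tool pointing down it reaches from about 0.35 to 0.9 m from the base axis. Payload 8.1 kg.
Tool frame: the origin (TCP) lies midway between the tips of the shut fingers; the grasp point (between the pads) lies 19 mm behind it; x points along the fingers, z is the direction in which the jaws open and shut, and the axes are right-handed (so a half turn about x gives the same grasp; the last joint's range is limited). The gripper opens to 92 mm and grips with 3 to 60 N. Pads are 19 mm wide; open, the fingers measure 130 mm over their backs; the gripper's body (75 mm by 190 mm) begins 47 mm behind the grasp point.
Start: joints at [1.115, 0.434, 0.025, 1.573, -0.012, 1.134, -0.075], TCP at [0.216, -0.587, 0.227] pointing down, gripper open.
Joint ranges: [-2.62, 2.62], [-0.44, 2.09], [-1.27, 1.32], [0.08, 2.57], [-1.32, 4.46], [0.12, 2], [-2.74, 2.74]. Speed limits (rad/s): [2.22, 2.22, 3.01, 3.01, 3.14, 3.14, 3.14].

INTERFACE

Orientations are given as a rotation vector (axis times angle).
In Python, from cell import arm, optics, finder gives the robot as it stands.
- The arm moves only by the tool send_rows, never from a script. Its argument "rows" is a list that holds one entry, the list of rows, each a list of 7 numbers: the shift along the tool's x, y, z in mm, then the turn, a rotation vector about the tool's x, y, z in degrees, then the opening in per cent of the stroke, from 0 (shut) to 100 (fully open). A call has exactly 8 rows; each row is the pose to reach, as a shift and turn from the pose commanded when the call began, along the tool's axes at that moment; what a row does not reach only later rows make up. A row lasts 1/10 s, in which the tool goes at most 50 mm and 8.59 degrees, less where a joint would pass 70% of its speed; a pose out of reach is approached as far as the arm can. A call with a gripper value outside its range is refused whole. The fingers move at their own pace and stop on an object; "grip_force" is the grip in N (left out, the last holds). Time passes only in rows, so rows that repeat a pose let the fingers close, or fill a call up. It gives the time, the measured TCP pose, the force and the opening at its end, in the units of the state.
- arm.observe(): the state, without advancing time (a new reading comes with each control period).
- optics.get_image(name): name is "side" or "top"; returns (picture, depth): 400x640x3 uint8, red, green, blue; 400x640 float32, m along the optical axis (not along the pixel's ray), 0 where there is no reading.
- optics.get_calibration(name): a dict with "camera_matrix" (3x3 intrinsics, pixels), "position" and "orientation" of the camera in the world. Camera axes: x right, y up, looking along -z (the intrinsics and any distortion apply to the point x, -y, -z); pixel columns grow to the right and rows downward; lengths in m; the calibration is good to about 2 mm. A picture is of the moment at which its call begins. get_calibration takes no time and is no camera call.
- arm.sign_off(): hands the job in, once; it reports no verdict.
Trained networks look in the newest picture that a camera, given by its name, has taken for a name from the list of things; names that differ only in an ending like _2 or _b are one class to them, and where a whole thing is asked for, a point or a joint stands for the part that bears it (a point fixed in the world has none). Each returns a list of dicts, best first, with "confidence" (0 to 1); they miss things now and then, are a little off and sometimes report something else, mostly with a low value. They report only what shows in the picture. A call takes as long as a camera call.
- finder.search_frame(camera, thing): "bbox" ([left, top, width, height] in pixels, round what is visible of it).
- finder.regions_of(camera, thing): "region" (400x640 bool, what is visible of it) and "bbox" ([left, top, width, height] in pixels, round what is visible of it).
- finder.place_of(camera, thing): "xy" ([column, row] in pixels: a listed point, or the origin of a listed thing).
The state is a dict: "clock": time; "joints": joint angles; "dq": joint speeds; "joint_efforts": joint torques, N m; "position": TCP position; "ee_rot": TCP orientation; "force": force on the tool from outside, world axes, zero at the start; "ft_torque": the same for the moment, N m; "width": opening from 0.0 (shut) to 1.0 (fully open).
Only numpy, scipy, OpenCV 4.12 (cv2) and the standard library are available. Lean on these libraries where they do the work, as an engineer would, in place of code of your own. Each camera call takes 0.05 s, during which the arm holds its last target.

TASK

In the carving workshop, first clear the blue tool tote off the cradle by hanging it by its arched handle on the brass hook, and let go of it. Then take the orange hardness gauge out of its rest and set its tip on the red dot in the white mark on the sloping black lacquer panel, square to the panel's face, pressing gently until the spring plunger is about half way in. Finish holding it still there, in the gripper, and leave the other things on the bench where they are.

Things in the scene. Friction and masses are not known exactly. Their poses are not given: they have to be found in the camera images.
- tote: blue open tool tote, 90 (x) x 70 (y) x 50 mm high, 175 to 350 g, loose, on the cradle's front ledge. Origin: centre of its underside; z up. A rigid steel arch handle stands over its middle in the y-z plane: two uprights, 14 mm wide (x) and 4 mm thick, from 45 to 135 mm above the underside, outer faces 50 mm apart along y, to be pinched across these from above; a bar joins their tops
- tote_handle (a point): middle of the underside of the handle's top bar, 135 mm above the tote's underside: this should rest on the hook. The bar is 50 mm long (y), 14 mm wide and 8 mm thick. The opening below it, 42 mm wide (y) and 85 mm high, lets the hook through along the tote's x, either way round. Axes as the tote's
- hook_stand: fixed hook stand. Origin: on the bench straight below the hook's resting place. A steel post, 16 mm thick, stands 90 mm along +x on a wooden foot (x 30 to 170 mm, 110 mm wide, 14 mm high). From its top a brass bar, 10 mm thick, runs level to -x, 220 mm up (centre line), to x = -15 mm, then turns up, ending at x = -33 mm with its top 243 mm up. Nothing is higher
- hook_seat (a point): resting place on the top of the level brass bar, 225 mm above the bench; axes as the hook stand's: the hook points along -x, so a handle is brought on along +x above the upturned end and lowered
- gauge: orange hardness gauge, 170 g, loose, upright in its rest. Housing 34 (x) x 30 (y) x 75 mm (z), a small dark display on top to 79 mm. Origin: centre of the housing's underside; z along its axis, away from the tip. Below it a nose of 18 mm diameter, 20 mm long, then a steel plunger, 9 mm thick with a round end, 16 mm out: free tip 36 mm below the origin. Pinch across the 30 mm
- gauge_tip (a point): the tip of the gauge's plunger (moves with the plunger); axes as the gauge's
- plunger (a joint): how far the gauge's plunger is pushed in: 0 free, 0.012 m fully in. The spring pushes back with about 1.5 N at the start of the travel, 4.5 N half way (0.006 m) and 7.5 N at the end
- rest: fixed light wooden block, 80 (x) x 76 (y) x 50 mm high; origin: centre of its underside, on the bench. The gauge's underside stands on its top, nose and plunger down a 27 mm hole, inside a fence 10 mm high with 1.5 to 2 mm play. Lift the gauge straight up, 50 mm or more, to clear it. The gauge's axes start as the rest's
- cradle: fixed dark wooden board 345 (x) x 240 (y) x 20 mm; origin: on the bench, midway across and 180 mm from its front (-x) end. The black panel is propped on its +x part, and the tote stands on its bare front ledge (its -x end)
- panel: fixed black lacquered panel with white scrolls, 220 (x) x 200 (y) x 18 mm, sloping 18 degrees, rising away from the ledge. Origin: centre of its upper face; x runs up the slope, z is square to the face, outward and upward
- mark (a point): centre of the red dot (8 mm across) in a white disc 24 mm across, on the panel's upper face; axes as the panel's
- statue_a: black standing figure with a pale wooden head, 183 mm high, 72 mm wide; bystander; origin under its foot
- statue_b: like statue_a, 201 mm high, 80 mm wide; bystander
- lacquer_jar: amber jar, 60 mm wide, 75 mm high; bystander
- mallet: hammer, 200 mm long, lying; bystander
- brush: brush, 170 mm long, lying; bystander
- rub_stone: terracotta rubbing stone, 90 x 42 x 30 mm; bystander
- tin_cup: metal cup, 66 mm wide, 70 mm high; bystander

How it is judged:
By the outcome, as a careful person would: the job done as asked, in the order asked, and still so for the second after the job is handed in, while the arm keeps its last pose, push and grip.
It also fails if it takes over 64 s, if anything falls off the work surface, if the arm or the gripper's body presses on something with over 40 N, if the wrist force passes 120 N, or if a joint passes its speed limit or range.

## Working session

There is one attempt and no reset: what is moved stays moved. The work goes in short steps, Python scripts to look and compute and a tool call to move; the robot and the scene stay as the last step left them, time stands still between calls to the robot, and variables do not carry over. Pictures are saved under pics/ and viewed, and the job is handed in when it is done.

Besides the shell and the picture viewer there is one more tool, called as name(argument=value, ...), one argument or row to a line, values as JSON. send_rows: Moves the arm, as the interface text tells. Its arguments: {"type":"object","properties":{"rows":{"type":"array"},"grip_force":{"type":"number"}},"required":["rows"]}

```bash
ls; mkdir -p pics
cat > h.py <<'E'
import numpy as np, cv2
from scipy.spatial.transform import Rotation as R
from cell import arm, optics, finder
def cal(n):
    c=optics.get_calibration(n); K=np.array(c["camera_matrix"]); return c,K,np.array(c["position"])
def rot(o):
    o=np.array(o,float)
    if o.shape==(3,3): return o
    return R.from_rotvec(o).as_matrix() if o.size==3 else R.from_quat(o).as_matrix()
def cloud(n,d):
    c,K,p=cal(n); v,u=np.mgrid[0:d.shape[0],0:d.shape[1]]
    X=(u-K[0,2])/K[0,0]*d; Y=(v-K[1,2])/K[1,1]*d
    P=np.stack([X,-Y,-d],-1)@rot(c["orientation"]).T+p
    P[d==0]=np.nan; return P
def ray(n,u,v):
    c,K,p=cal(n); r=np.array([(u-K[0,2])/K[0,0],-(v-K[1,2])/K[1,1],-1.])
    return p,rot(c["orientation"])@r
def onz(n,u,v,z):
    p,r=ray(n,u,v); return p+r*(z-p[2])/r[2]
def tool():
    s=arm.observe(); return np.array(s["position"]),rot(s["ee_rot"]),s
E
python3 - <<'E'
from h import *
np.set_printoptions(precision=4,suppress=True)
for n in("side","top"):
    im,d=optics.get_image(n); cv2.imwrite(f"pics/{n}0.png",im[:,:,::-1]); np.save(f"{n}0.npy",d); np.save(f"{n}0i.npy",im)
    print(n,optics.get_calibration(n))
print(arm.observe())
E
```

```text
pics
side {'camera_matrix': array([[458.0012,   0.    , 318.9679],
       [  0.    , 458.0012, 203.4302],
       [  0.    ,   0.    ,   1.    ]]), 'position': array([-0.0871,  0.6609,  1.1539]), 'orientation': array([ 0.3542, -0.8769, -2.2258])}
top {'camera_matrix': array([[458.6016,   0.    , 315.1761],
       [  0.    , 458.6016, 195.7871],
       [  0.    ,   0.    ,   1.    ]]), 'position': array([0.343 , 0.0207, 1.3911]), 'orientation': array([ 0.115 , -0.1352, -1.5681])}
{'clock': 0.1, 'joints': array([ 1.1154,  0.4352,  0.0249,  1.574 , -0.0116,  1.134 , -0.0751]), 'dq': array([ 0.0006, -0.0032, -0.0009, -0.0031, -0.0011,  0.0001, -0.0001]), 'joint_efforts': array([  0.0036, -66.9123,   0.9884, -31.515 ,  -0.0604,   0.0373,
         0.    ]), 'position': array([ 0.2158, -0.5861,  0.226 ]), 'ee_rot': array([ 0.9463,  1.357 , -0.9451]), 'force': array([0.8645, 0.2816, 1.1939]), 'ft_torque': array([ 0.0093, -0.006 ,  0.054 ]), 'width': 0.9977829095213057}
```

View pics/side0.png

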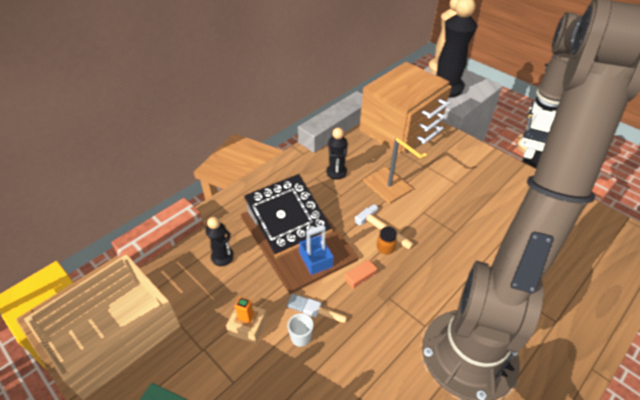

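View pics/top0.png

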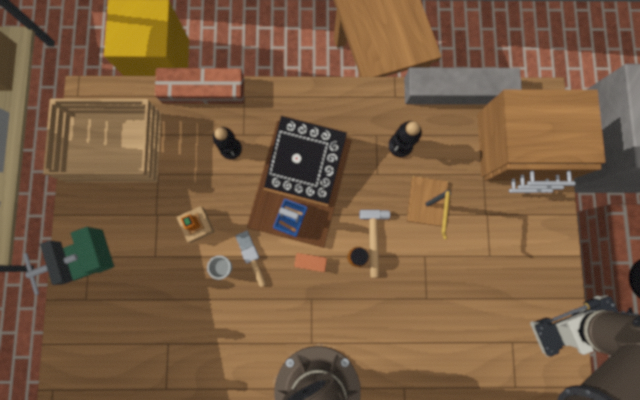

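The side view shows the tote at (315,255), the red dot at (281,214), the brass hook at (408,150) and the gauge at (243,308). The top view shows them at (290,217), (296,158), (446,213) and (190,222). Next I'll measure them.

```bash
python3 - <<'E'
from h import *
np.set_printoptions(precision=4,suppress=True)
from scipy.spatial import KDTree
D={n:np.load(f"{n}0.npy") for n in("side","top")}; I={n:np.load(f"{n}0i.npy") for n in("side","top")}
C={n:cloud(n,D[n]) for n in D}
for t in ["tote","gauge","tote_handle","gauge_tip","mark","hook_seat","hook_stand","rest","panel","cradle"]:
    for n in("side","top"):
        try: r=finder.place_of(n,t)
        except Exception as e: print(t,n,e); continue
        for q in r[:1]:
            u,v=map(int,np.round(q["xy"])); print(t,n,np.round(q["xy"],1),round(q["confidence"],2),C[n][v,u] if 0<=v<400 and 0<=u<640 else None)
# crops
for n,boxes in {"side":dict(tote=(275,200,100,90),gauge=(215,280,70,70),hook=(350,120,100,90)),"top":dict(tote=(240,180,100,70),gauge=(160,195,70,60),hook=(395,165,80,80))}.items():
    for k,(x,y,w,h) in boxes.items():
        cv2.imwrite(f"pics/c_{n}_{k}.png",cv2.resize(I[n][y:y+h,x:x+w,::-1],None,fx=4,fy=4,interpolation=cv2.INTER_CUBIC))
for n in C:
    P=C[n]
    print(n,"bench z",np.nanmedian(P[...,2][(P[...,0]>.2)&(P[...,0]<.35)&(abs(P[...,1])<.3)]))
E
cd pics; python3 -c "
import cv2,numpy as np
a=[cv2.resize(cv2.imread(f'c_{n}_{k}.png'),(260,260)) for n in('side','top') for k in('tote','gauge','hook')]
cv2.imwrite('mos.png',np.vstack([np.hstack(a[:3]),np.hstack(a[3:])]))"
```

```text
tote side [315.2 257.8] 0.92 [0.4922 0.0837 0.0331]
gauge side [248.5 315. ] 0.62 [0.459  0.3624 0.0877]
gauge top [197.4 222.7] 0.64 [0.4738 0.3391 0.0902]
tote_handle side [316.9 228.9] 0.61 [0.4926 0.0749 0.1616]
tote_handle top [289.8 213. ] 0.64 [0.4931 0.0725 0.1648]
gauge_tip top [250.9 255.7] 0.53 [0.3826 0.1928 0.0223]
mark side [280.7 216.7] 0.74 [0.6592 0.0671 0.0724]
mark top [423.2 233.6] 0.17 [ 0.449  -0.3256 -0.0018]
hook_seat side [221.  256.7] 0.59 [0.6979 0.2792 0.0299]
hook_seat top [447.8 229.9] 0.6 [ 0.4605 -0.4005  0.0053]
hook_stand side [405.7 202.1] 0.81 [ 0.4509 -0.3172  0.0067]
hook_stand top [421.5 230.6] 0.76 [ 0.4579 -0.3223  0.0007]
rest side [246.7 330.3] 0.94 [0.4454 0.3821 0.0519]
rest top [290.8 218.7] 0.45 [0.4876 0.0736 0.0669]
panel side [287.2 211.8] 0.97 [0.6604 0.0404 0.0738]
panel top [303.3 159.7] 0.55 [0.6601 0.0391 0.079 ]
cradle side [295.  232.5] 0.72 [0.5973 0.0662 0.0508]
cradle top [300.2 184. ] 0.76 [0.5941 0.0482 0.0491]
side bench z 0.0008498806488923538
top bench z 0.001147030958649431
```

View pics/mos.png

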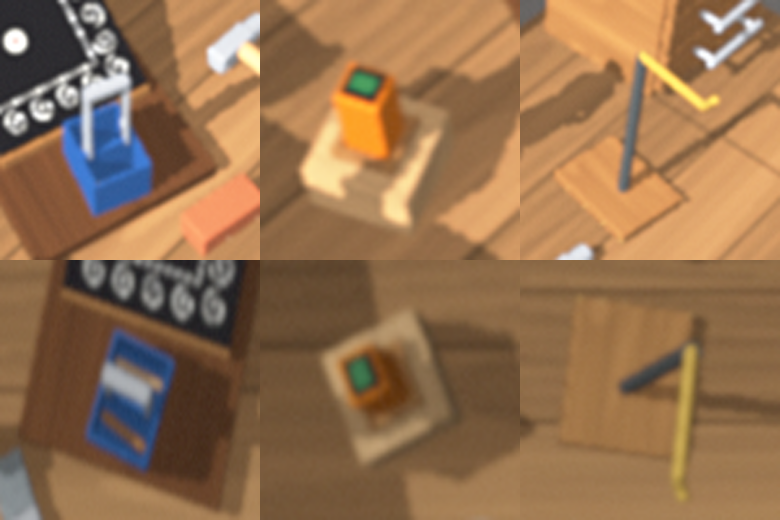

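The crops show the tote with its handle bar across its y, the gauge in its rest with the green display up, and the brass hook pointing roughly toward the robot. Now I'll fit their geometry to the point clouds.

Run:
```python
from h import *
np.set_printoptions(precision=4,suppress=True)
D={n:np.load(f"{n}0.npy") for n in("side","top")}; I={n:np.load(f"{n}0i.npy") for n in("side","top")}
for n in D:
    P=cloud(n,D[n]); hsv=cv2.cvtColor(I[n],cv2.COLOR_RGB2HSV).astype(int); H,S,V=hsv[...,0],hsv[...,1],hsv[...,2]
    x,y,z=P[...,0],P[...,1],P[...,2]
    near=lambda cx,cy,r:(np.hypot(x-cx,y-cy)<r)
    print("==",n)
    def pca(Q,k=""):
        Q2=Q[:,:2]; c=Q2.mean(0); w,v=np.linalg.eigh(np.cov((Q2-c).T)); a=v[:,1]
        t=(Q2-c)@a; s=(Q2-c)@v[:,0]
        print(k,len(Q),"mean",Q.mean(0),"ax",np.degrees(np.arctan2(a[1],a[0])),"ext",np.ptp(t),np.ptp(s),"z",np.percentile(Q[:,2],[5,50,95])," rect",cv2.minAreaRect(Q2.astype(np.float32)))
    m=near(.49,.075,.09)&(H>100)&(H<125)&(S>120)
    pca(P[m&(z>.06)&(z<.08)],"tote rim")
    pca(P[near(.49,.075,.09)&(z>.14)],"handle bar")
    g=near(.46,.35,.07)
    pca(P[g&(z>.115)],"gauge top")
    pca(P[g&(z>.045)&(z<.056)],"rest top")
    hk=near(.45,-.38,.15)&(z>.2)
    pca(P[hk],"hook all")
    pca(P[hk&(z>.235)],"hook tip")
    q=P[near(.45,-.33,.15)&(z>.009)&(z<.02)]; pca(q,"foot")
    # panel plane
    m=near(.66,.04,.07); Q=P[m]; 
    for _ in range(5):
        c=Q.mean(0); w,v=np.linalg.eigh(np.cov((Q-c).T)); nn=v[:,0]*np.sign(v[2,0]); Q=Q[abs((Q-c)@nn)<.006]
    print("plane",c,nn,"slope",np.degrees(np.arccos(nn[2])),"az",np.degrees(np.arctan2(-nn[1],-nn[0])),"rms",np.std((Q-c)@nn))
    # white disc
    m=(near(.66,.067,.02)&(V>140)&(S<110)).astype(np.uint8)
    k,l,st,ce=cv2.connectedComponentsWithStats(m); i=1+np.argmax(st[1:,4]); 
    # fill hull
    cc=cv2.convexHull(np.argwhere(l==i)[:,::-1].astype(np.int32)); M=cv2.moments(cc); uv=(M["m10"]/M["m00"],M["m01"]/M["m00"])
    p,r=ray(n,*uv); t=((c-p)@nn)/(r@nn); print("mark px",uv,st[i],"3d",p+t*r)
```

```text
== side
tote rim 268 mean [0.4886 0.0862 0.0681] ax 166.79086616374656 ext 0.10162072329691052 0.07882350482624692 z [0.061  0.0689 0.0732]  rect ((0.4956737756729126, 0.08182734251022339), (0.0712234303355217, 0.09706582129001617), 69.1209716796875)
handle bar 127 mean [0.4935 0.0837 0.1599] ax 67.97053863854337 ext 0.052454528918206185 0.01797194291980944 z [0.1439 0.1622 0.1667]  rect ((0.4941507875919342, 0.08108597993850708), (0.052451811730861664, 0.01791081205010414), 67.76239776611328)
gauge top 170 mean [0.4736 0.3633 0.1261] ax -141.78940047055227 ext 0.038109650209442195 0.03571658649964134 z [0.1179 0.1268 0.1314]  rect ((0.4761818051338196, 0.3620019555091858), (0.034916430711746216, 0.0321924202144146), 27.076547622680664)
rest top 421 mean [0.4647 0.3679 0.0508] ax 61.17995371684706 ext 0.10300547980909815 0.08695857634617415 z [0.047  0.0508 0.0547]  rect ((0.47672605514526367, 0.3614635765552521), (0.08171726763248444, 0.07843025028705597), 26.35993766784668)
hook all 144 mean [ 0.4882 -0.323   0.2234] ax 172.55827773390723 ext 0.12963026379512954 0.01572945858556282
[... 2112 characters left out ...]
an [ 0.425  -0.3198  0.241 ] ax 176.07444722310257 ext 0.013175369157967763 0.009682776000594865 z [0.2362 0.2418 0.2448]  rect ((0.4260838031768799, -0.3201375901699066), (0.012262357398867607, 0.008608500473201275), 19.12449836730957)
foot 1146 mean [ 0.533  -0.3305  0.0149] ax 155.299512927141 ext 0.27840392331235286 0.291735891175297 z [0.0105 0.015  0.0191]  rect ((0.4540604054927826, -0.3282601535320282), (0.26328858733177185, 0.2701422870159149), 40.079429626464844)
plane [0.6605 0.0394 0.0755] [-0.3028  0.079   0.9498] slope 18.235479634828096 az -14.627521912399757 rms 0.002547927118026527
mark px (295.8299319727891, 158.2176870748299) [292 154   9   9  58] 3d [0.6663 0.0602 0.0756]
```

```bash
cat >> h.py <<'E'
def Rt(zang,xdir=(0,0,-1)):
    x=np.array(xdir,float); x/=np.linalg.norm(x); z=np.array([np.cos(np.radians(zang)),np.sin(np.radians(zang)),0]); z-=x*(x@z); z/=np.linalg.norm(z)
    return np.stack([x,np.cross(z,x),z],1)
def delta(pos,Rm=None):
    p,r,s=tool(); d=r.T@(np.array(pos)-p)*1000
    w=np.degrees(R.from_matrix(r.T@Rm).as_rotvec()) if Rm is not None else np.zeros(3)
    print("shift",np.round(d,1),"turn",np.round(w,1),"|",np.round(np.linalg.norm(d)),np.round(np.linalg.norm(w),1))
def st():
    p,r,s=tool(); print("t",s["clock"],"pos",np.round(p,4),"x",np.round(r[:,0],3),"zang",np.round(np.degrees(np.arctan2(r[1,2],r[0,2])),1),"F",np.round(s["force"],2),"w",round(s["width"],3),"j",np.round(s["joints"],2))
E
python3 - <<'E'
from h import *
st()
p,r,s=tool(); print(np.round(r,3))
for a in(69,249): delta([.494,.078,.30],Rt(a))
E
```

```text
t 1.1 pos [ 0.2159 -0.5866  0.2267] x [ 0. -0. -1.] zang -69.8 F [-0.3   0.19 -0.86] w 0.999 j [ 1.12  0.43  0.02  1.57 -0.01  1.13 -0.08]
[[ 0.     0.938  0.345]
 [-0.     0.345 -0.938]
 [-1.    -0.     0.   ]]
shift [ -73.3  490.5 -527.6] turn [-138.8    0.     0. ] | 724.0 138.8
shift [ -73.3  490.5 -527.6] turn [41.2  0.  -0. ] | 724.0 41.2
```

send_rows(
  rows=[
    [[-30, 0, 0, 0, 0, 0, 100], [-60, 20, -22, 2, 0, 0, 100], [-85, 50, -54, 4, 0, 0, 100], [-100, 82, -88, 7, 0, 0, 100], [-100, 115, -124, 10, 0, 0, 100], [-100, 148, -160, 13, 0, 0, 100], [-100, 182, -196, 16, 0, 0, 100], [-100, 215, -231, 19, 0, 0, 100]],
  ],
)

```text
clock: 1.9
position: [0.3384, -0.2934, 0.3271]
ee_rot: [1.195, 1.217, -1.195]
force: [1.8, 0.4, -0.1]
width: 1.001
```

Run:
```python
from h import *
st(); delta([.494,.078,.27],Rt(249))
```

```text
t 1.9 pos [ 0.3384 -0.2934  0.3271] x [ 0.001 -0.001 -1.   ] zang -88.9 F [ 1.78  0.36 -0.09] w 1.001 j [ 0.7   0.07 -0.12  1.81  0.01  1.26 -0.97]
shift [  56.9  162.7 -368.4] turn [22.1  0.  -0. ] | 407.0 22.1
```

send_rows(
  rows=[
    [[5, 20, -46, 3, 0, 0, 100], [10, 40, -92, 6, 0, 0, 100], [15, 60, -138, 9, 0, 0, 100], [20, 80, -184, 12, 0, 0, 100], [28, 100, -230, 15, 0, 0, 100], [36, 120, -272, 18, 0, 0, 100], [44, 138, -312, 20, 0, 0, 100], [50, 152, -345, 22, 0, 0, 100]],
  ],
)

```text
clock: 2.7
position: [0.4831, 0.0553, 0.2765]
ee_rot: [1.472, 1.015, -1.471]
force: [0.4, -0.0, 1.4]
width: 0.996
```

Run:
```python
from h import *
st(); delta([.494,.078,.23],Rt(249))
for n in("side","top"):
    im,d=optics.get_image(n); cv2.imwrite(f"pics/{n}1.png",im[:,:,::-1]); np.save(f"{n}1.npy",d); np.save(f"{n}1i.npy",im)
a=cv2.imread("pics/side1.png")[150:300,220:420]; b=cv2.imread("pics/top1.png")[130:280,200:400]
cv2.imwrite("pics/m1.png",cv2.resize(np.hstack([a,b]),(800,300),interpolation=cv2.INTER_CUBIC))
```

```text
t 2.7 pos [0.4831 0.0553 0.2765] x [ 0.     0.001 -1.   ] zang -110.8 F [ 0.38 -0.02  1.42] w 0.996 j [ 0.16  0.2  -0.45  1.8   0.1   1.16 -2.26]
shift [ 46.5   2.1 -25.1] turn [ 0.2 -0.  -0. ] | 53.0 0.2
```

View pics/m1.png

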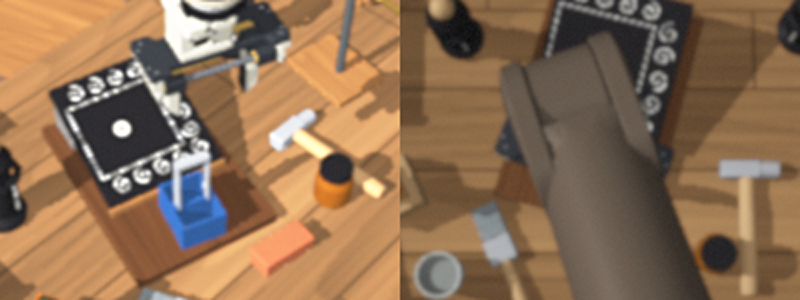

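The side crop shows the open fingers above and behind the handle; in the top view the arm covers the tote. I'll use the fingers to check the side camera's bias.

Run:
```python
from h import *
np.set_printoptions(precision=1,suppress=True)
p,r,s=tool()
P=cloud("side",np.load("side1.npy")); m=(np.linalg.norm(P-p,axis=-1)<.13)
Q=(P[m]-p)@r*1000  # tool coords x along fingers
for lo,hi in((-10,10),(-30,-10),(-50,-30),(-66,-50),(-80,-66),(-100,-80)):
    q=Q[(Q[:,0]>lo)&(Q[:,0]<hi)]
    a,b=q[q[:,2]<-20],q[q[:,2]>20]
    for k in(a,b):
        if len(k): print((lo,hi),len(k),"y",np.percentile(k[:,1],[2,50,98]),"z",np.percentile(k[:,2],[2,50,98]))
```

```text
(-10, 10) 6 y [-8.7 -8.2 -6.6] z [-55.4 -49.9 -46.6]
(-10, 10) 11 y [-11.2  -5.4   8.9] z [45.4 47.1 52.2]
(-30, -10) 40 y [-11.4  -7.7   4. ] z [-63.1 -55.9 -46.3]
(-30, -10) 50 y [-11.8  -7.5   7.6] z [44.7 49.7 62.9]
(-50, -30) 25 y [-11.8  -8.1  -1.4] z [-63.4 -55.9 -46.3]
(-50, -30) 48 y [-11.8  -8.6   7.1] z [45.2 50.  63.7]
(-66, -50) 14 y [-10.2  -1.   11. ] z [48.  49.3 56.3]
(-80, -66) 60 y [-36.1 -33.1  30.1] z [-87.1 -79.  -40.1]
(-80, -66) 63 y [-36.8 -31.5  26.6] z [38.4 53.6 85.1]
(-100, -80) 140 y [-35.9 -29.5 -17.2] z [-85.2 -55.6 -21.8]
(-100, -80) 233 y [-36.8 -24.1  23.1] z [24.2 56.3 81.9]
```

Run:
```python
from h import *
delta([.494,.080,.23],Rt(249));delta([.494,.080,.116],Rt(249))
```

```text
shift [ 46.2   2.6 -24.3] turn [ 0.6 -0.1  0.1] | 52.0 0.6
shift [160.2   2.7 -24. ] turn [ 0.6 -0.1  0.1] | 162.0 0.6
```

send_rows(
  rows=[
    [[15, 2, -18, 0.3, 0, 0, 100], [30, 2.5, -24, 0.5, 0, 0, 100], [60, 2.5, -24, 0.5, 0, 0, 100], [95, 2.5, -24, 0.5, 0, 0, 100], [125, 2.5, -24, 0.5, 0, 0, 100], [145, 2.5, -24, 0.5, 0, 0, 100], [156, 2.5, -24, 0.5, 0, 0, 100], [160, 2.5, -24, 0.5, 0, 0, 100]],
  ],
)

```text
clock: 3.6
position: [0.4931, 0.0735, 0.1161]
ee_rot: [1.477, 1.01, -1.479]
force: [1.0, -0.7, 0.3]
width: 0.998
```

Run:
```python
from h import *
st()
im,d=optics.get_image("side"); cv2.imwrite("pics/s2.png",cv2.resize(im[190:300,260:400,::-1],None,fx=5,fy=5,interpolation=cv2.INTER_CUBIC))
```

```text
t 3.6 pos [0.4931 0.0735 0.1161] x [-0.001 -0.001 -1.   ] zang -111.3 F [ 1.03 -0.74  0.35] w 0.998 j [ 0.07  0.4  -0.43  1.98  0.23  0.81 -2.42]
```

View pics/s2.png

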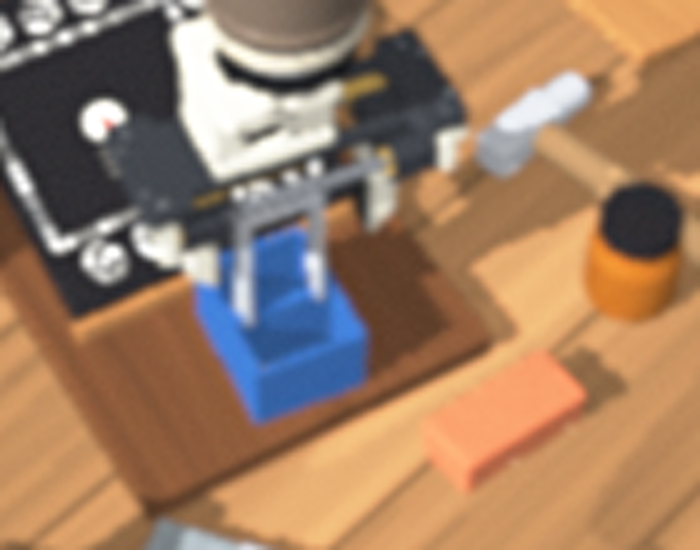

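The image shows the handle between the open fingers, with its bar at about (300,195) in the crop. The hand sits about 5 mm too far toward −y, so I'll correct that and then close.

send_rows(
  rows=[
    [[0, 0, -2.5, 0, 0, 0, 100], [0, 0, -5, 0, 0, 0, 100], [0, 0, -5, 0, 0, 0, 80], [0, 0, -5, 0, 0, 0, 65], [0, 0, -5, 0, 0, 0, 55], [0, 0, -5, 0, 0, 0, 45], [0, 0, -5, 0, 0, 0, 40], [0, 0, -5, 0, 0, 0, 40]],
  ],
  grip_force=30,
)

```text
clock: 4.45
position: [0.4952, 0.0787, 0.1167]
ee_rot: [1.477, 1.01, -1.478]
force: [-0.5, -0.5, 0.3]
width: 0.543
```

Run:
```python
from h import *
st()
```

```text
t 4.45 pos [0.4952 0.0787 0.1167] x [-0. -0. -1.] zang -111.3 F [-0.52 -0.45  0.27] w 0.543 j [ 0.07  0.4  -0.43  1.97  0.23  0.81 -2.43]
```

send_rows(
  rows=[
    [[-5, 0, 0, 0, 0, 0, 40], [-15, 0, 0, 0, 0, 0, 40], [-35, 0, 0, 0, 0, 0, 40], [-60, 0, 0, 0, 0, 0, 40], [-90, 0, 0, 0, 0, 0, 40], [-120, 0, 0, 0, 0, 0, 40], [-142, 0, 0, 0, 0, 0, 40], [-150, 0, 0, 0, 0, 0, 40]],
  ],
)

```text
clock: 5.25
position: [0.4961, 0.0793, 0.2696]
ee_rot: [1.48, 1.008, -1.474]
force: [0.1, 0.4, -3.6]
width: 0.542
```

Run:
```python
from h import *
st(); delta([.372,-.312,.265],Rt(262.5))
im,d=optics.get_image("side"); cv2.imwrite("pics/s3.png",cv2.resize(im[150:300,240:420,::-1],None,fx=4,fy=4,interpolation=cv2.INTER_CUBIC))
```

```text
t 5.25 pos [0.4961 0.0793 0.2696] x [ 0.004  0.001 -1.   ] zang -111.3 F [ 0.14  0.4  -3.57] w 0.542 j [ 0.12  0.24 -0.46  1.77  0.12  1.15 -2.33]
shift [  3.8  26.4 409.7] turn [-13.8  -0.1  -0.2] | 411.0 13.8
```

View pics/s3.png

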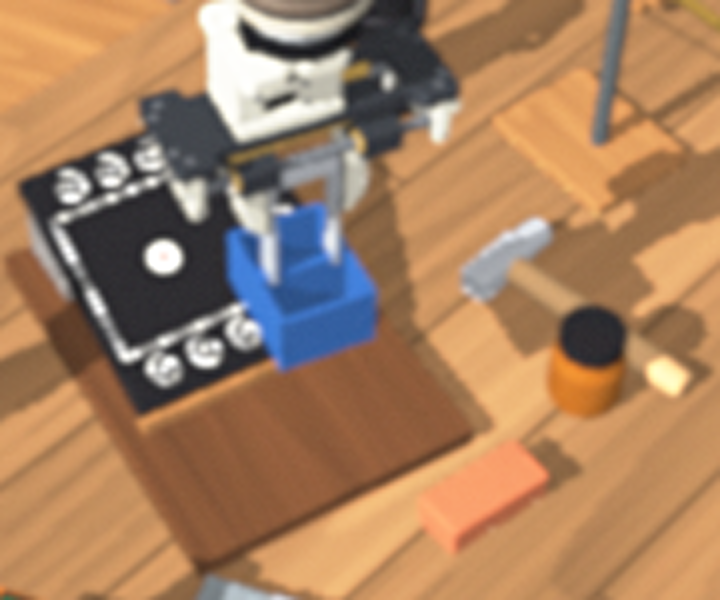

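send_rows(
  rows=[
    [[0, 0, 8, 0, 0, 0, 40], [0, 0, 26, -0.5, 0, 0, 40], [2, 1, 54, -1.5, 0, 0, 40], [4, 3, 90, -3, 0, 0, 40], [6, 4, 130, -4.5, 0, 0, 40], [8, 6, 170, -6, 0, 0, 40], [10, 8, 210, -7.5, 0, 0, 40], [10, 9, 250, -9, 0, 0, 40]],
  ],
)

```text
clock: 6.1
position: [0.4106, -0.159, 0.255]
ee_rot: [1.364, 1.103, -1.367]
force: [1.3, -0.9, -4.1]
width: 0.547
```

Run:
```python
from h import *
st(); delta([.352,-.310,.255],Rt(262.5))
```

```text
t 6.1 pos [ 0.4106 -0.159   0.255 ] x [-0.003  0.001 -1.   ] zang -102.3 F [ 1.35 -0.88 -4.06] w 0.547 j [ 0.53  0.13 -0.32  1.93  0.05  1.09 -1.59]
shift [ 1.00e-01 -2.52e+01  1.60e+02] turn [-4.8 -0.   0.2] | 162.0 4.8
```

send_rows(
  rows=[
    [[0, -5, 34, -1, 0, 0, 40], [0, -10, 65, -2, 0, 0, 40], [0, -15, 95, -3, 0, 0, 40], [0, -19, 120, -3.5, 0, 0, 40], [0, -22, 140, -4, 0, 0, 40], [0, -24, 152, -4.5, 0, 0, 40], [0, -25, 158, -4.8, 0, 0, 40], [0, -25, 160, -4.8, 0, 0, 40]],
  ],
)

```text
clock: 6.9
position: [0.3533, -0.3085, 0.2556]
ee_rot: [1.306, 1.146, -1.307]
force: [0.5, 0.6, -3.0]
width: 0.547
```

Run:
```python
from h import *
np.set_printoptions(precision=4,suppress=True)
for n in("side","top"):
    im,d=optics.get_image(n); cv2.imwrite(f"pics/{n}4.png",im[:,:,::-1])
    P=cloud(n,d); x,y,z=P[...,0],P[...,1],P[...,2]
    hsv=cv2.cvtColor(im,cv2.COLOR_RGB2HSV).astype(int)
    m=(np.hypot(x-.48,y+.33)<.09)&(z>.205)&(z<.25)&(hsv[...,1]>130)&(hsv[...,0]>18)&(hsv[...,0]<35)
    print(n,m.sum(),P[m].mean(0) if m.sum() else None)
    t=P[m&(z>.236)]; print(" tip",len(t),t.mean(0) if len(t) else None)
st(); delta([.4555,-.3225,.245],Rt(262.5))
a=cv2.imread("pics/side4.png")[90:240,320:520]; b=cv2.imread("pics/top4.png")[150:300,380:580]
cv2.imwrite("pics/m4.png",cv2.resize(np.hstack([a,b]),(800,300),interpolation=cv2.INTER_CUBIC))
```

```text
side 100 [ 0.4826 -0.3227  0.2244]
 tip 0 None
top 182 [ 0.4808 -0.3282  0.2266]
 tip 17 [ 0.4253 -0.3192  0.2405]
t 7.0 pos [ 0.3542 -0.3078  0.2561] x [-0.001  0.001 -1.   ] zang -97.5 F [-0.63  0.51 -3.04] w 0.542 j [ 0.76  0.17 -0.19  1.88  0.03  1.1  -1.14]
shift [ 11.  102.4   1.3] turn [ 0.  -0.   0.1] | 103.0 0.1
```

View pics/m4.png

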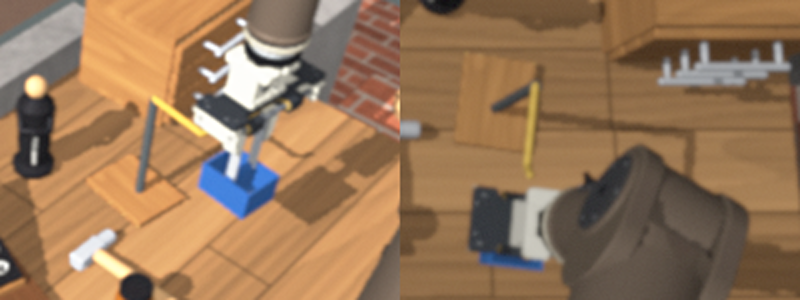

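The tote hangs level in front of the hook tip. The tip is at (528,172) in the top crop, and the handle is lined up with it. I'll advance now.

send_rows(
  rows=[
    [[0, 8, 0, 0, 0, 0, 40], [2, 22, 1, 0, 0, 0, 40], [4, 38, 1, 0, 0, 0, 40], [6, 55, 1, 0, 0, 0, 40], [8, 72, 1, 0, 0, 0, 40], [9, 87, 1, 0, 0, 0, 40], [10, 97, 1, 0, 0, 0, 40], [10, 102, 1, 0, 0, 0, 40]],
  ],
)

```text
clock: 7.8
position: [0.4567, -0.3224, 0.2463]
ee_rot: [1.304, 1.146, -1.304]
force: [0.1, -0.3, -3.6]
width: 0.544
```

Run:
```python
from h import *
for n in("side","top"):
    im,d=optics.get_image(n); cv2.imwrite(f"pics/{n}5.png",im[:,:,::-1])
st(); delta([.4555,-.3225,.188],Rt(262.5))
a=cv2.imread("pics/side5.png")[90:240,320:520]; b=cv2.imread("pics/top5.png")[150:300,380:580]
cv2.imwrite("pics/m5.png",cv2.resize(np.hstack([a,b]),(800,300),interpolation=cv2.INTER_CUBIC))
```

```text
t 7.9 pos [ 0.4559 -0.3225  0.2465] x [-0.  0. -1.] zang -97.5 F [-0.01  0.24 -3.09] w 0.542 j [ 0.67  0.32 -0.2   1.7   0.07  1.13 -1.25]
shift [58.5 -0.4  0. ] turn [ 0. -0.  0.] | 59.0 0.0
```

View pics/m5.png

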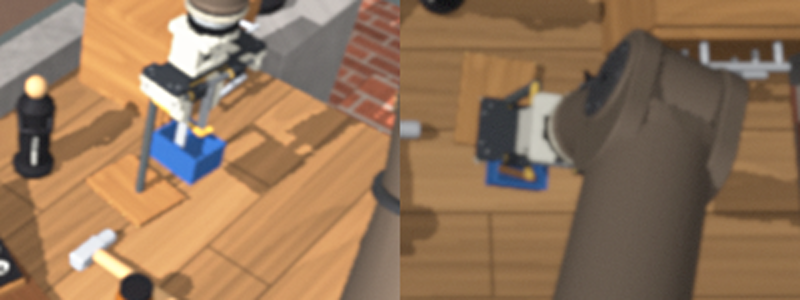

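The yellow hook tip shows through the handle at (205,130) in the side crop. I'll lower the tote onto it.

send_rows(
  rows=[
    [[6, 0, 0, 0, 0, 0, 40], [15, 0, 0, 0, 0, 0, 40], [26, 0, 0, 0, 0, 0, 40], [36, 0, 0, 0, 0, 0, 40], [44, 0, 0, 0, 0, 0, 40], [50, 0, 0, 0, 0, 0, 40], [54, 0, 0, 0, 0, 0, 40], [56, 0, 0, 0, 0, 0, 40]],
  ],
)

```text
clock: 8.7
position: [0.4553, -0.3226, 0.1903]
ee_rot: [1.305, 1.145, -1.305]
force: [-0.8, -0.4, -3.3]
width: 0.541
```

send_rows(
  rows=[
    [[0.5, 0, 0, 0, 0, 0, 40], [1, 0, 0, 0, 0, 0, 40], [1.5, 0, 0, 0, 0, 0, 40], [2, 0, 0, 0, 0, 0, 40], [2.5, 0, 0, 0, 0, 0, 40], [3, 0, 0, 0, 0, 0, 40], [3.5, 0, 0, 0, 0, 0, 40], [4, 0, 0, 0, 0, 0, 40]],
  ],
)

```text
clock: 9.5
position: [0.4554, -0.3226, 0.1867]
ee_rot: [1.305, 1.145, -1.305]
force: [-0.8, -0.1, -2.9]
width: 0.544
```

Run:
```python
from h import *
st()
for n in("side","top"):
    im,d=optics.get_image(n); cv2.imwrite(f"pics/{n}6.png",im[:,:,::-1])
st()
a=cv2.imread("pics/side6.png")[100:200,360:460]; b=cv2.imread("pics/top6.png")[180:280,400:500]
cv2.imwrite("pics/m6.png",cv2.resize(np.hstack([a,b]),(800,400),interpolation=cv2.INTER_CUBIC))
```

```text
t 9.5 pos [ 0.4554 -0.3226  0.1867] x [-0. -0. -1.] zang -97.5 F [-0.81 -0.12 -2.9 ] w 0.544 j [ 0.67  0.38 -0.2   1.78  0.09  1.   -1.26]
t 9.6 pos [ 0.4554 -0.3227  0.1867] x [ 0. -0. -1.] zang -97.5 F [-0.06  1.06 -2.6 ] w 0.544 j [ 0.67  0.38 -0.2   1.78  0.09  1.   -1.26]
```

View pics/m6.png

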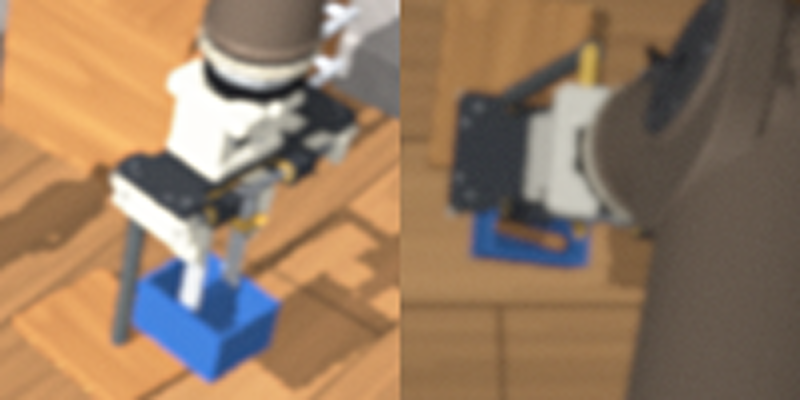

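The tip shows between the uprights and the tote is still carried by the gripper (about −3 N), so I'll lower slowly until I feel contact.

send_rows(
  rows=[
    [[0.5, 0, 0, 0, 0, 0, 40], [1, 0, 0, 0, 0, 0, 40], [1.5, 0, 0, 0, 0, 0, 40], [2, 0, 0, 0, 0, 0, 40], [2, 0, 0, 0, 0, 0, 40], [2, 0, 0, 0, 0, 0, 40], [2, 0, 0, 0, 0, 0, 40], [2, 0, 0, 0, 0, 0, 40]],
  ],
)

```text
clock: 10.4
position: [0.4555, -0.3227, 0.1863]
ee_rot: [1.305, 1.143, -1.305]
force: [-5.5, 3.5, 12.8]
width: 0.542
```

send_rows(
  rows=[
    [[-1, 0, 0, 0, 0, 0, 40], [-1.5, 0, 0, 0, 0, 0, 40], [-1.5, 0, 0, 0, 0, 0, 54], [-1.5, 0, 0, 0, 0, 0, 57], [-1.5, 0, 0, 0, 0, 0, 62], [-1.5, 0, 0, 0, 0, 0, 72], [-1.5, 0, 0, 0, 0, 0, 85], [-1.5, 0, 0, 0, 0, 0, 100]],
  ],
)

```text
clock: 11.2
position: [0.4554, -0.3227, 0.1862]
ee_rot: [1.305, 1.144, -1.305]
force: [0.7, -0.1, -0.1]
width: 0.833
```

Run:
```python
from h import *
st()
for n in("side","top"):
    im,d=optics.get_image(n); cv2.imwrite(f"pics/{n}7.png",im[:,:,::-1])
a=cv2.imread("pics/side7.png")[100:200,360:460]; b=cv2.imread("pics/top7.png")[180:280,400:500]
cv2.imwrite("pics/m7.png",cv2.resize(np.hstack([a,b]),(800,400),interpolation=cv2.INTER_CUBIC))
```

```text
t 11.2 pos [ 0.4554 -0.3227  0.1862] x [ 0. -0. -1.] zang -97.5 F [ 0.7  -0.14 -0.12] w 0.833 j [ 0.67  0.38 -0.2   1.78  0.09  0.99 -1.26]
```

View pics/m7.png

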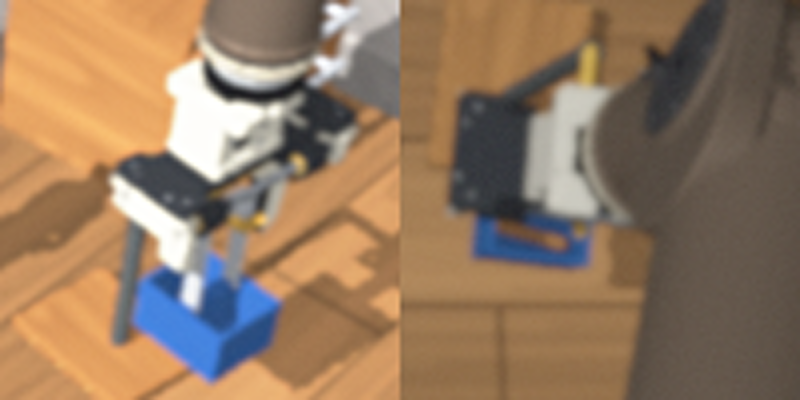

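The tote hangs on the hook, the fingers are clear of the uprights, and the force is about 0. I'll retreat straight up.

send_rows(
  rows=[
    [[-2, 0, 0, 0, 0, 0, 100], [-8, 0, 0, 0, 0, 0, 100], [-20, 0, 0, 0, 0, 0, 100], [-40, 0, 0, 0, 0, 0, 100], [-65, 0, 0, 0, 0, 0, 100], [-95, 0, 0, 0, 0, 0, 100], [-125, 0, 0, 0, 0, 0, 100], [-150, 0, 0, 0, 0, 0, 100]],
  ],
)

```text
clock: 12.1
position: [0.4556, -0.3226, 0.3393]
ee_rot: [1.305, 1.142, -1.304]
force: [0.1, -0.7, 0.4]
width: 1.002
```

Run:
```python
from h import *
st(); delta([.4765,.3595,.28],Rt(-64))
```

```text
t 12.1 pos [ 0.4556 -0.3226  0.3393] x [ 0.002 -0.001 -1.   ] zang -97.5 F [ 0.1  -0.74  0.36] w 1.002 j [ 0.67  0.26 -0.2   1.55  0.05  1.33 -1.23]
shift [  58.5  -68.3 -679.1] turn [-33.5   0.1  -0.1] | 685.0 33.5
```

send_rows(
  rows=[
    [[0, -2, -20, -1, 0, 0, 100], [0, -6, -60, -3, 0, 0, 100], [0, -11, -105, -5, 0, 0, 100], [0, -15, -152, -7.5, 0, 0, 100], [0, -20, -200, -10, 0, 0, 100], [0, -25, -248, -12.5, 0, 0, 100], [0, -30, -296, -15, 0, 0, 100], [5, -34, -344, -17, 0, 0, 100]],
  ],
)

```text
clock: 12.9
position: [0.4659, 0.0254, 0.3321]
ee_rot: [1.085, 1.283, -1.083]
force: [1.3, -0.3, -0.4]
width: 1.002
```

Run:
```python
from h import *
st(); delta([.4765,.3595,.25],Rt(-64))
im,d=optics.get_image("side"); cv2.imwrite("pics/s8.png",im[:,:,::-1])
```

```text
t 12.9 pos [0.4659 0.0254 0.3321] x [ 0.002 -0.    -1.   ] zang -80.3 F [ 1.32 -0.28 -0.39] w 1.002 j [ 0.26  0.13 -0.48  1.74  0.07  1.28 -1.64]
shift [  82.    66.4 -327.6] turn [-16.3   0.1  -0.1] | 344.0 16.3
```

View pics/s8.png

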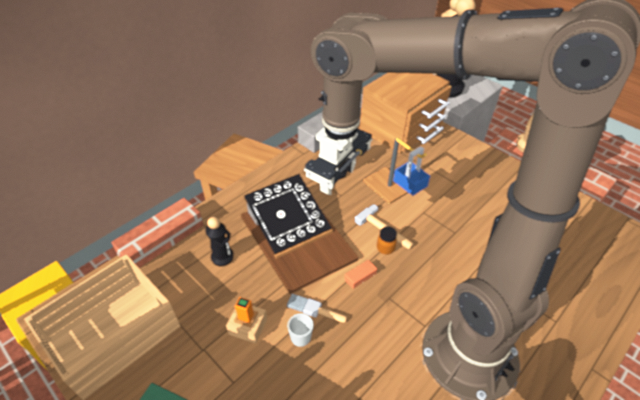

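The tote hangs on the hook at (410,178). Now I'll go over the gauge.

send_rows(
  rows=[
    [[4, 9, -47, -2, 0, 0, 100], [10, 18, -94, -4.5, 0, 0, 100], [18, 28, -141, -7, 0, 0, 100], [28, 38, -188, -9.5, 0, 0, 100], [40, 48, -235, -12, 0, 0, 100], [52, 57, -280, -14, 0, 0, 100], [62, 63, -312, -16, 0, 0, 100], [70, 66, -327, -16.3, 0, 0, 100]],
  ],
)

```text
clock: 13.75
position: [0.4757, 0.3598, 0.2605]
ee_rot: [0.868, 1.393, -0.867]
force: [-0.5, 0.5, 0.7]
width: 0.995
```

send_rows(
  rows=[
    [[0, 0, 0, 0, 0, 0, 100], [0, 0, 0, 0, 0, 0, 100], [0, 0, 0, 0, 0, 0, 100], [0, 0, 0, 0, 0, 0, 100], [0, 0, 0, 0, 0, 0, 100], [0, 0, 0, 0, 0, 0, 100], [0, 0, 0, 0, 0, 0, 100], [0, 0, 0, 0, 0, 0, 100]],
  ],
)

```text
clock: 14.55
position: [0.4777, 0.3562, 0.2613]
ee_rot: [0.871, 1.389, -0.871]
force: [1.1, 0.3, 0.2]
width: 1.0
```

Run:
```python
from h import *
st(); delta([.4765,.3597,.10],Rt(-64.3))
im,d=optics.get_image("side"); cv2.imwrite("pics/s9.png",cv2.resize(im[220:360,180:330,::-1],None,fx=4,fy=4,interpolation=cv2.INTER_CUBIC))
```

```text
t 14.55 pos [0.4777 0.3562 0.2613] x [ 0. -0. -1.] zang -64.2 F [1.12 0.29 0.24] w 1.0 j [-0.28  0.44 -0.65  1.56  0.28  1.24 -2.1 ]
shift [161.3   0.5  -3.7] turn [ 0.1  0.  -0. ] | 161.0 0.1
```

View pics/s9.png

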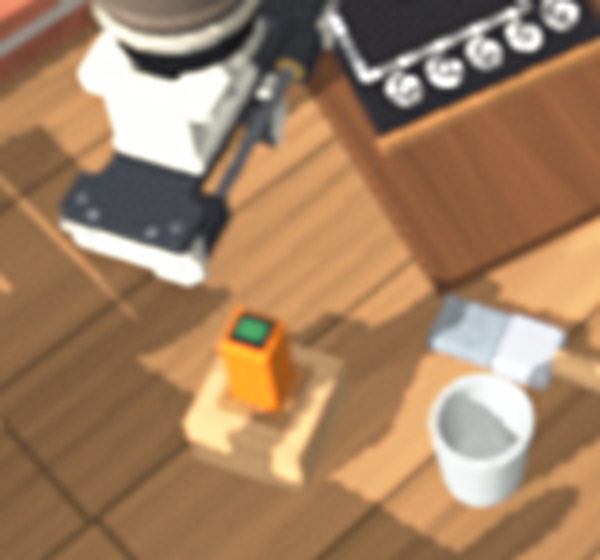

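The gripper is over the gauge at crop (253,330), lined up with its 30 mm sides. I'll descend 185 mm.

send_rows(
  rows=[
    [[15, 0.3, -2, 0, 0, 0, 100], [45, 0.5, -3.7, 0, 0, 0, 100], [80, 0.5, -3.7, 0, 0, 0, 100], [115, 0.5, -3.7, 0, 0, 0, 100], [145, 0.5, -3.7, 0, 0, 0, 100], [167, 0.5, -3.7, 0, 0, 0, 100], [180, 0.5, -3.7, 0, 0, 0, 100], [185, 0.5, -3.7, 0, 0, 0, 100]],
  ],
)

```text
clock: 15.4
position: [0.4756, 0.3593, 0.0744]
ee_rot: [0.869, 1.39, -0.873]
force: [0.8, -0.9, -0.7]
width: 0.997
```

send_rows(
  rows=[
    [[0, 0, 0, 0, 0, 0, 100], [0, 0, 0, 0, 0, 0, 85], [0, 0, 0, 0, 0, 0, 70], [0, 0, 0, 0, 0, 0, 55], [0, 0, 0, 0, 0, 0, 45], [0, 0, 0, 0, 0, 0, 35], [0, 0, 0, 0, 0, 0, 20], [0, 0, 0, 0, 0, 0, 20]],
  ],
  grip_force=30,
)

```text
clock: 16.2
position: [0.4764, 0.3598, 0.0762]
ee_rot: [0.871, 1.389, -0.871]
force: [-0.6, -0.4, -0.0]
width: 0.443
```

Run:
```python
from h import *
st()
im,d=optics.get_image("side"); cv2.imwrite("pics/s10.png",cv2.resize(im[220:360,180:330,::-1],None,fx=4,fy=4,interpolation=cv2.INTER_CUBIC))
```

```text
t 16.2 pos [0.4764 0.3598 0.0762] x [ 0. -0. -1.] zang -64.2 F [-0.64 -0.38 -0.04] w 0.443 j [-0.35  0.62 -0.57  1.77  0.42  0.88 -2.23]
```

View pics/s10.png

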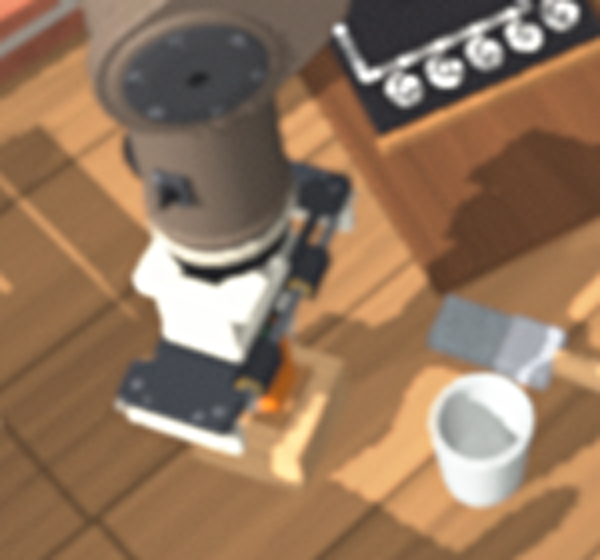

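The fingers are around the orange housing at crop (280,380) and still closing, so I'll let them finish.

send_rows(
  rows=[
    [[0, 0, 0, 0, 0, 0, 20], [0, 0, 0, 0, 0, 0, 20], [0, 0, 0, 0, 0, 0, 20], [0, 0, 0, 0, 0, 0, 20], [0, 0, 0, 0, 0, 0, 20], [0, 0, 0, 0, 0, 0, 20], [0, 0, 0, 0, 0, 0, 20], [0, 0, 0, 0, 0, 0, 20]],
  ],
)

```text
clock: 17.05
position: [0.4764, 0.3598, 0.0762]
ee_rot: [0.871, 1.389, -0.871]
force: [-0.1, 0.6, -0.3]
width: 0.322
```

send_rows(
  rows=[
    [[-3, 0, 0, 0, 0, 0, 20], [-10, 0, 0, 0, 0, 0, 20], [-22, 0, 0, 0, 0, 0, 20], [-40, 0, 0, 0, 0, 0, 20], [-65, 0, 0, 0, 0, 0, 20], [-95, 0, 0, 0, 0, 0, 20], [-120, 0, 0, 0, 0, 0, 20], [-135, 0, 0, 0, 0, 0, 20]],
  ],
)

```text
clock: 17.85
position: [0.4768, 0.3606, 0.2144]
ee_rot: [0.874, 1.388, -0.868]
force: [-1.0, -0.1, -2.4]
width: 0.325
```

Run:
```python
from h import *
st()
for n in("side","top"):
    im,d=optics.get_image(n); cv2.imwrite(f"pics/{n}11.png",im[:,:,::-1]);np.save(f"{n}11.npy",d); np.save(f"{n}11i.npy",im)
st()
im=cv2.imread("pics/side11.png")
cv2.imwrite("pics/s11.png",cv2.resize(im[200:340,180:330],None,fx=4,fy=4,interpolation=cv2.INTER_CUBIC))
```

```text
t 17.85 pos [0.4768 0.3606 0.2144] x [ 0.003  0.002 -1.   ] zang -64.2 F [-1.04 -0.14 -2.44] w 0.325 j [-0.3   0.48 -0.64  1.62  0.31  1.14 -2.13]
t 17.95 pos [0.4772 0.3608 0.2139] x [ 0.003  0.003 -1.   ] zang -64.2 F [ 0.33  0.56 -0.96] w 0.328 j [-0.3   0.48 -0.64  1.62  0.31  1.14 -2.13]
```

View pics/s11.png

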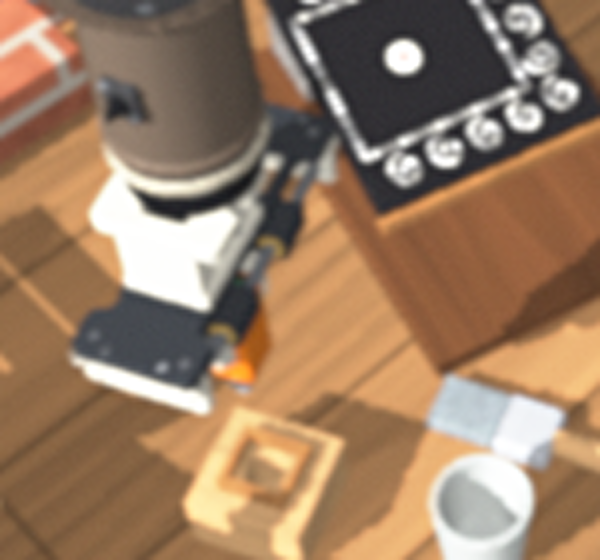

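The gauge is out of its rest and hanging straight, at crop (243,360). I'll refine the mark position over several pictures.

Run:
```python
from h import *
np.set_printoptions(precision=4,suppress=True)
a=np.radians(-14.8); s=np.radians(18); nn=np.array([-np.sin(s)*np.cos(a),-np.sin(s)*np.sin(a),np.cos(s)]); print("n",nn)
c=np.array([.6597,.0404,.0750])
for n,k,uv in(("side",0,(280.5,214)),("side",1,(280.5,214)),("side",11,(280.5,214)),("top",0,(296,158)),("top",11,(296,158))):
    im=np.load(f"{n}{k}i.npy").astype(float); 
    u0,v0=map(round,uv); v,u=np.mgrid[v0-9:v0+10,u0-9:u0+10]; w=im[v,u,1:].mean(-1); rd=np.clip(im[v,u,0]-im[v,u,1]-4,0,None)*(np.hypot(u-u0,v-v0)<3)
    w=np.clip(w-60,0,None)*(np.hypot(u-u0,v-v0)<8)
    # full-disc silhouette via red channel (red dot is bright there too)
    g=np.clip(im[v,u,0]-60,0,None)*(np.hypot(u-u0,v-v0)<8)
    for W,t in((g,"disc"),(rd,"dot")):
        uv2=((W*u).sum()/W.sum(),(W*v).sum()/W.sum()); p,r=ray(n,*uv2); q=p+r*((c-p)@nn)/(r@nn); print(n,k,t,np.round(uv2,2),q,W.max())
```

```text
n [-0.2988  0.0789  0.9511]
side 0 disc [280.45 213.8 ] [0.668  0.0612 0.0759] 195.0
side 0 dot [280.51 213.62] [0.6683 0.0607 0.076 ] 20.0
side 1 disc [280.45 213.8 ] [0.668  0.0612 0.0759] 195.0
side 1 dot [280.51 213.61] [0.6683 0.0606 0.076 ] 16.0
side 11 disc [280.45 213.79] [0.668  0.0612 0.0759] 195.0
side 11 dot [280.5  213.69] [0.6682 0.0608 0.076 ] 11.0
top 0 disc [296.12 157.95] [0.6671 0.0594 0.0757] 146.0
top 0 dot [296.1 158. ] [0.6669 0.0594 0.0757] 36.0
top 11 disc [296.11 157.95] [0.6671 0.0594 0.0757] 156.0
top 11 dot [296.08 158.02] [0.6669 0.0595 0.0757] 37.0
```

```bash
cat >> h.py <<'E'
NN=np.array([-.2988,.0789,.9511]); MARK=np.array([.6675,.0602,.0758])
E
python3 - <<'E'
from h import *
st(); Rm=Rt(-85,-NN); delta(MARK+NN*.1122,Rm); print(MARK+NN*.1122)
E
```

```text
t 17.95 pos [0.4772 0.3608 0.2139] x [ 0.003  0.003 -1.   ] zang -64.2 F [ 0.33  0.56 -0.96] w 0.328 j [-0.3   0.48 -0.64  1.62  0.31  1.14 -2.13]
shift [ 31.1  14.  331. ] turn [21.5 -9.1 15.5] | 333.0 28.0
[0.63397464 0.06905258 0.18251342]
```

send_rows(
  rows=[
    [[-6, 0, 8, 0, 0, 0, 20], [-15, 1, 24, 1, -0.5, 1, 20], [-20, 3, 50, 3, -1, 2, 20], [-22, 4, 84, 5, -2, 3.5, 20], [-20, 6, 122, 7, -3, 5, 20], [-16, 8, 160, 9.5, -4, 7, 20], [-12, 9, 198, 12, -5, 9, 20], [-8, 10, 235, 14.5, -6, 10.5, 20]],
  ],
)

```text
clock: 18.75
position: [0.5881, 0.149, 0.2187]
ee_rot: [1.113, 1.101, -0.952]
force: [0.8, -0.1, -2.4]
width: 0.324
```

Run:
```python
from h import *
st(); delta(MARK+NN*.1122,Rt(-85,-NN))
```

```text
t 18.75 pos [0.5881 0.149  0.2187] x [ 0.206 -0.043 -0.978] zang -79.4 F [ 0.82 -0.06 -2.41] w 0.324 j [-0.02  0.36 -0.51  1.78  0.39  0.92 -2.09]
shift [48.3 21.5 83.7] turn [ 6.8 -2.8  5.2] | 99.0 9.0
```

send_rows(
  rows=[
    [[4, 4, 26, 1.5, -0.5, 1, 20], [10, 8, 48, 3, -1, 2, 20], [18, 12, 65, 4.5, -1.8, 3.3, 20], [28, 16, 75, 5.5, -2.3, 4.2, 20], [37, 19, 80, 6.3, -2.6, 4.8, 20], [44, 21, 83, 6.8, -2.8, 5.2, 20], [48, 21.5, 83.7, 6.8, -2.8, 5.2, 20], [48, 21.5, 83.7, 6.8, -2.8, 5.2, 20]],
  ],
)

```text
clock: 19.55
position: [0.6336, 0.0732, 0.1824]
ee_rot: [1.217, 0.961, -0.976]
force: [-0.5, 0.1, -1.3]
width: 0.324
```

send_rows(
  rows=[
    [[0, 0, 0, 0, 0, 0, 20], [0, 0, 0, 0, 0, 0, 20], [0, 0, 0, 0, 0, 0, 20], [0, 0, 0, 0, 0, 0, 20], [0, 0, 0, 0, 0, 0, 20], [0, 0, 0, 0, 0, 0, 20], [0, 0, 0, 0, 0, 0, 20], [0, 0, 0, 0, 0, 0, 20]],
  ],
)

```text
clock: 20.35
position: [0.6339, 0.073, 0.1831]
ee_rot: [1.218, 0.96, -0.975]
force: [-0.7, -0.1, -1.8]
width: 0.325
```

Run:
```python
from h import *
for n in("side","top"):
    im,d=optics.get_image(n); cv2.imwrite(f"pics/{n}12.png",im[:,:,::-1]);np.save(f"{n}12.npy",d); np.save(f"{n}12i.npy",im)
st(); delta(MARK+NN*.1122,Rt(-85,-NN)); p,r,s=tool(); print("tilt err deg",np.degrees(np.arccos(min(1,-r[:,0]@NN))))
def prj(n,X):
    c,K,p=cal(n); q=rot(c["orientation"]).T@(X-p); return K[0,0]*q[0]/-q[2]+K[0,2],K[1,1]*-q[1]/-q[2]+K[1,2]
tip=p+r[:,0]*.0622
for n in("side","top"): print(n,"tip",prj(n,tip),"nose",prj(n,p+r[:,0]*.0462),"under",prj(n,p+r[:,0]*.0262),"mark",prj(n,MARK))
a=cv2.imread("pics/side12.png")[150:270,220:380]; b=cv2.imread("pics/top12.png")[110:230,220:380]
cv2.imwrite("pics/m12.png",np.vstack([cv2.resize(a,(800,600),interpolation=cv2.INTER_CUBIC)]))
```

```text
t 20.45 pos [0.6339 0.073  0.1831] x [ 0.298 -0.076 -0.952] zang -86.5 F [-0.74  0.07 -1.41] w 0.326 j [ 0.02  0.39 -0.41  1.85  0.5   0.73 -2.18]
shift [ 0.9 -0.4  3.8] turn [ 0.2 -0.2  0. ] | 4.0 0.3
tilt err deg 0.0
side tip (np.float64(281.2601474309475), np.float64(207.2341974007357)) nose (np.float64(281.74164330492727), np.float64(204.8605319757248)) under (np.float64(282.35743086854205), np.float64(201.82483898665984)) mark (np.float64(280.7922046743509), np.float64(213.7228045966872))
top tip (np.float64(292.477580389975), np.float64(158.9028901198556)) nose (np.float64(291.83673176960605), np.float64(159.2680384405496)) under (np.float64(291.01313571811795), np.float64(159.73731418769555)) mark (np.float64(295.83378151553165), np.float64(157.8050480085307))
```

View pics/m12.png

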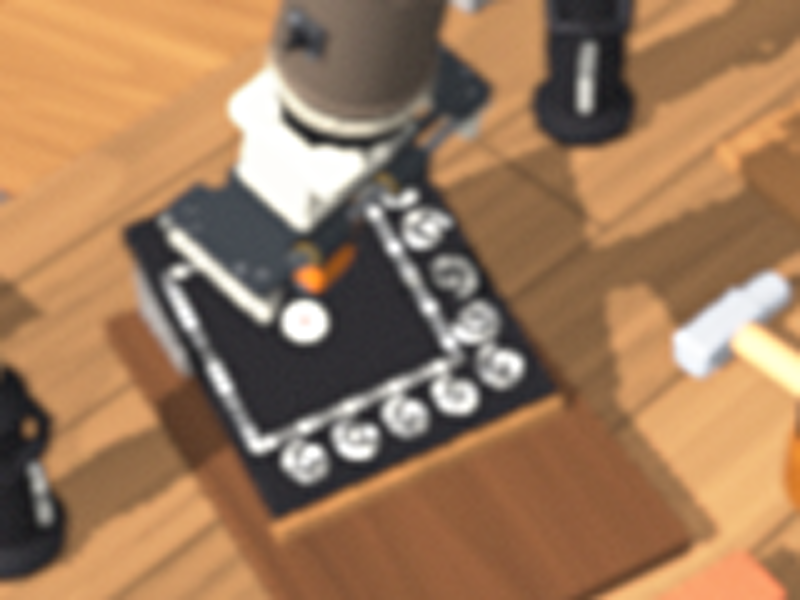

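The side crop shows the dot at (303,322), the orange housing just above it at (312,275), and the plunger hidden behind the housing. I'll check the housing's pose in the tool frame from the depth data.

Run:
```python
from h import *
np.set_printoptions(precision=1,suppress=True)
p,r,s=tool()
for n in("side","top"):
  for k in(12,):
    im=np.load(f"{n}{k}i.npy"); P=cloud(n,np.load(f"{n}{k}.npy")); hsv=cv2.cvtColor(im,cv2.COLOR_RGB2HSV).astype(int)
    m=(np.linalg.norm(P-p,axis=-1)<.08)&(hsv[...,0]<18)&(hsv[...,1]>150)&(hsv[...,2]>90)
    Q=(P[m]-p)@r*1000; print(n,m.sum()); print(Q if len(Q)<45 else Q[::2])
```

```text
side 34
[[ -5.5 -16.2   6.8]
 [ -3.7 -15.9   3.1]
 [  4.5 -15.7   9. ]
 [  4.4 -15.9   4.4]
 [ 10.  -16.4   9.1]
 [  1.4 -15.   -3.6]
 [  8.4 -15.    1.6]
 [ 16.4 -14.8   7.4]
 [ 21.8 -15.3  12. ]
 [  1.9 -15.1  -7.9]
 [ 10.5 -14.6  -1.9]
 [ 17.6 -14.7   3.4]
 [ 19.7 -16.2   6.4]
 [ 12.5  -4.2 -16.3]
 [  4.4  -8.5 -17.6]
 [  3.9 -10.7 -15.7]
 [ -0.7 -14.1 -15.7]
 [  6.4 -14.  -10.4]
 [  8.6 -15.4  -7.3]
 [ 14.5 -15.8  -2.6]
 [ 21.1 -16.    2.5]
 [ 26.3  -0.4 -14.8]
 [ 19.8  -4.3 -15.5]
 [ 11.3  -8.8 -17. ]
 [  6.9 -12.1 -16.8]
 [  4.9 -14.7 -15.5]
 [  6.8 -16.2 -12.6]
 [ 18.7 -14.9  -5.3]
 [ 14.4 -10.2 -18.1]
 [ 16.5 -11.6 -15. ]
 [ 14.3 -14.3 -13.8]
 [ 17.8 -15.4 -10.2]
 [ 20.3 -12.8 -15.8]
 [ 19.3 -15.2 -14.1]]
top 0
[]
```

```bash
sed -i 's/MARK=.*/MARK=np.array([.6668,.0601,.0756])/' h.py
python3 - <<'E'
from h import *
delta(MARK+NN*(.0622+.005),Rt(-86.5,-NN))
E
```

```text
shift [45.9 -1.1  4. ] turn [ 1.7 -0.2  0. ] | 46.0 1.7
```

send_rows(
  rows=[
    [[3, -0.5, 2, 0, 0, 0, 20], [10, -1, 4, 0, 0, 0, 20], [18, -1, 4, 0, 0, 0, 20], [26, -1, 4, 0, 0, 0, 20], [34, -1, 4, 0, 0, 0, 20], [40, -1, 4, 0, 0, 0, 20], [44, -1, 4, 0, 0, 0, 20], [46, -1, 4, 0, 0, 0, 20]],
  ],
)

```text
clock: 21.25
position: [0.6468, 0.0654, 0.1388]
ee_rot: [1.218, 0.96, -0.976]
force: [-0.7, -0.3, -2.4]
width: 0.324
```

send_rows(
  rows=[
    [[0, 0, 0, 0, 0, 0, 20], [0, 0, 0, 0, 0, 0, 20], [0, 0, 0, 0, 0, 0, 20], [0, 0, 0, 0, 0, 0, 20], [0, 0, 0, 0, 0, 0, 20], [0, 0, 0, 0, 0, 0, 20], [0, 0, 0, 0, 0, 0, 20], [0, 0, 0, 0, 0, 0, 20]],
  ],
)

```text
clock: 22.05
position: [0.6469, 0.0654, 0.1395]
ee_rot: [1.218, 0.96, -0.975]
force: [0.0, 0.6, -1.8]
width: 0.323
```

Run:
```python
from h import *
F=[]
for n in("side","top","side"):
    im,d=optics.get_image(n); cv2.imwrite(f"pics/{n}13.png",im[:,:,::-1]);np.save(f"{n}13.npy",d); np.save(f"{n}13i.npy",im)
    F.append(arm.observe()["force"])
print(np.mean(F,0), np.mean(F,0)@NN)
st(); delta(MARK+NN*(.0622+.000),Rt(-86.5,-NN)); p,r,s=tool(); t=p+r[:,0]*.0622; print("tip",t, "axis err",np.degrees(np.arccos(min(1,-r[:,0]@NN))))
a=cv2.imread("pics/side13.png")[170:250,240:340]
cv2.imwrite("pics/m13.png",cv2.resize(a,(750,600),interpolation=cv2.INTER_CUBIC))
print(finder.place_of("side","gauge_tip")[:2])
```

```text
[-0.00417514  0.17724932 -1.51829817] -1.428820889251448
t 22.2 pos [0.6469 0.0655 0.1394] x [ 0.298 -0.076 -0.952] zang -86.5 F [-0.08  0.35 -1.71] w 0.321 j [ 0.01  0.45 -0.38  1.87  0.56  0.65 -2.22]
shift [ 4.9 -0.1  0.1] turn [ 1.7 -0.2  0. ] | 5.0 1.7
tip [0.6654257  0.06072917 0.08026384] axis err 0.0
[]
```

View pics/m13.png

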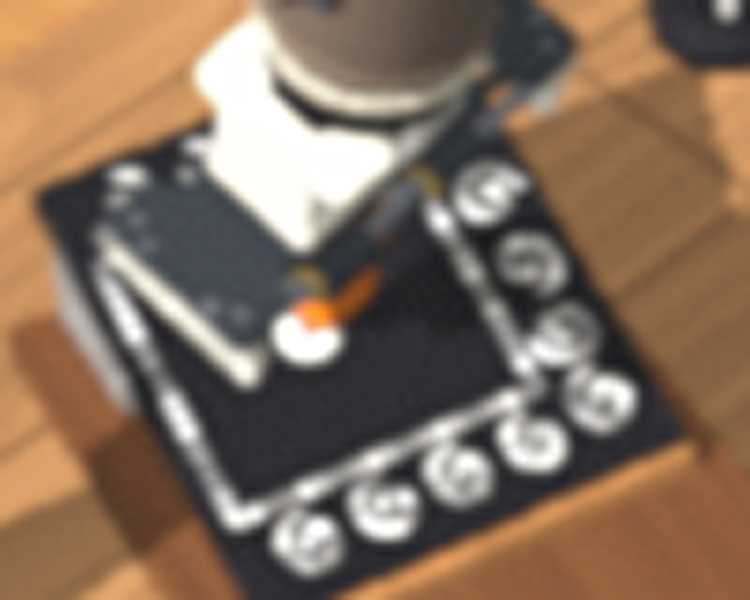

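The orange housing's lower corner at crop (313,325) now overlaps the white disc centred near (308,335), and the tip is about 5 mm off the panel. I'll compare that corner with its predicted projection.

Run:
```python
from h import *
p,r,s=tool()
c,K,cp=cal("side")
def prj(X):
    q=rot(c["orientation"]).T@(X-cp); return np.array([K[0,0]*q[0]/-q[2]+K[0,2],K[1,1]*-q[1]/-q[2]+K[1,2]])
im=cv2.imread("pics/side13.png")[190:240,260:320]; im=cv2.resize(im,None,fx=10,fy=10,interpolation=cv2.INTER_NEAREST)
for col,off in(((0,255,0),0),((255,255,0),1)):
    b=off*(np.array([.0014,.0012,0]))
    for X in [(26.2,-17,-15),(26.2,-17,15),(26.2,17,-15),(26.2,17,15),(62.2,0,0)]:
        uv=prj(p+b+r@(np.array(X)/1000)); q=(uv-[260,190]+.5)*10; cv2.circle(im,tuple(int(t) for t in q),4,col,-1)
    print(off,prj(MARK+b),prj(p+b+r[:,0]*.0672))
P=cloud("side",np.load("side13.npy"))[190:240,260:320]; i=np.load("side13i.npy")[190:240,260:320]; hsv=cv2.cvtColor(i,cv2.COLOR_RGB2HSV).astype(int)
m=(hsv[...,0]<18)&(hsv[...,1]>150)&(hsv[...,2]>90)&(np.linalg.norm(P-p,axis=-1)<.08)
Q=(P[m]-p)@r*1000; a=Q[(Q[:,2]>-10)&(Q[:,1]<-12)]; b=Q[(Q[:,2]<-13)&(Q[:,1]>-12)]; print("y face",np.median(a[:,1]),len(a),"z face",np.median(b[:,2]),len(b))
# tilt of y face: y vs x slope
print("slope y/x deg",np.degrees(np.polyfit(a[:,0],a[:,1],1)[0]))
cv2.imwrite("pics/m14.png",im)
```

```text
0 [280.96904607 213.86538037] [280.90243859 213.90905023]
1 [280.38661779 213.83332784] [280.32002412 213.87699578]
y face -15.495792281355753 14 z face -16.41058755878846 4
slope y/x deg 1.589701216071804
```

View pics/m14.png

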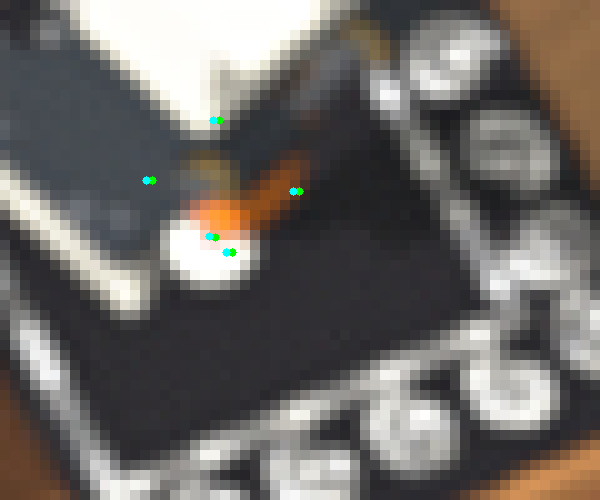

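Run:
```python
from h import *
p,r,s=tool()
c,K,cp=cal("side")
def prj(X):
    q=rot(c["orientation"]).T@(X-cp); return np.array([K[0,0]*q[0]/-q[2]+K[0,2],K[1,1]*-q[1]/-q[2]+K[1,2]])
out=[]
for k,pp in((12,np.array([.6339,.073,.1831])),(13,p)):
    i=np.load(f"side{k}i.npy")
    im=cv2.resize(i[190:230,265:305,::-1],None,fx=10,fy=10,interpolation=cv2.INTER_NEAREST)
    for X in [(26.2,-17,-15),(26.2,-17,15),(26.2,17,-15),(62.2,0,0),(46.2,0,0)]:
        uv=prj(pp+r@(np.array(X)/1000)); q=(uv-[265,190]+.5)*10; cv2.circle(im,tuple(int(t) for t in q),4,(0,255,0) if X[1] or X[0]==62.2 else (255,255,0),-1); print(k,X,uv)
    out.append(im); print(i[203:218,279:287].tolist() if k==12 else "")
cv2.imwrite("pics/m15.png",np.hstack(out))
```

```text
12 (26.2, -17, -15) [283.00270481 208.64756443]
12 (26.2, -17, 15) [289.93033182 202.41881666]
12 (26.2, 17, -15) [274.72589956 201.23912173]
12 (62.2, 0, 0) [281.24969662 207.23981715]
12 (46.2, 0, 0) [281.7308738  204.86611564]
[[[121, 97, 90], [162, 117, 94], [196, 126, 84], [204, 125, 69], [167, 100, 50], [127, 76, 39], [129, 73, 32], [145, 80, 26]], [[172, 111, 76], [236, 140, 79], [255, 155, 70], [255, 151, 53], [238, 128, 43], [180, 98, 35], [149, 82, 27], [143, 80, 28]], [[189, 116, 73], [248, 148, 73], [255, 165, 61], [255, 163, 44], [253, 143, 37], [208, 110, 31], [154, 84, 28], [125, 72, 36]], [[149, 104, 86], [218, 137, 95], [253, 154, 78], [255, 159, 54], [251, 139, 37], [197, 103, 31], [137, 77, 38], [95, 61, 44]], [[95, 86, 87], [148, 114, 104], [208, 131, 96], [240, 136, 71], [223, 118, 44], [161, 87, 38], [101, 63, 45], [66, 51, 49]], [[60, 62, 67], [87, 80, 82], [121, 90, 83], [150, 94, 69], [142, 82, 52], [99, 59, 41], [64, 49, 48], [48, 45, 50]], [[78, 78, 79], [94, 95, 95], [98, 97, 97], [89, 84, 83], [71, 61, 60], [52, 45, 48], [45, 43, 48], [42, 44, 48]], [[191
[... 592 characters left out ...]
], [255, 255, 255], [255, 255, 255], [172, 171, 163], [74, 72, 73]], [[255, 255, 255], [255, 254, 253], [255, 254, 253], [255, 255, 255], [255, 255, 255], [255, 254, 248], [161, 160, 154], [70, 68, 69]], [[255, 255, 255], [255, 255, 255], [255, 255, 255], [255, 255, 255], [255, 255, 255], [214, 212, 203], [117, 115, 113], [56, 53, 55]], [[249, 247, 240], [255, 255, 252], [255, 255, 250], [247, 245, 239], [204, 203, 194], [130, 130, 126], [69, 67, 68], [44, 43, 47]]]
13 (26.2, -17, -15) [282.74026763 214.75969376]
13 (26.2, -17, 15) [289.46451324 208.6586596 ]
13 (26.2, 17, -15) [274.71179366 207.54313575]
13 (62.2, 0, 0) [281.04590163 213.21643552]
13 (46.2, 0, 0) [281.51091757 210.97141917]
```

View pics/m15.png

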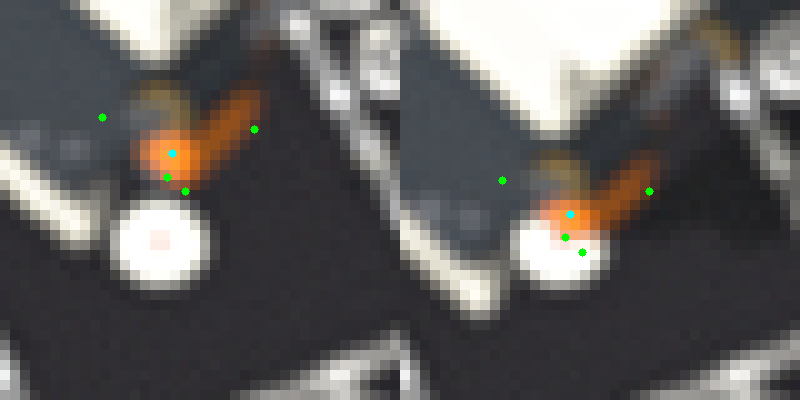

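The prediction and the picture agree within about 1.5 mm, so I'll press in steps along the tool axis and watch the force.

send_rows(
  rows=[
    [[0.5, 0, 0, 0, 0, 0, 20], [1.2, 0, 0, 0, 0, 0, 20], [2, 0, 0, 0, 0, 0, 20], [3, 0, 0, 0, 0, 0, 20], [4, 0, 0, 0, 0, 0, 20], [5, 0, 0, 0, 0, 0, 20], [6, 0, 0, 0, 0, 0, 20], [7, 0, 0, 0, 0, 0, 20]],
  ],
)

```text
clock: 23.05
position: [0.649, 0.0649, 0.1328]
ee_rot: [1.218, 0.96, -0.975]
force: [-0.8, -0.3, -0.4]
width: 0.326
```

```bash
cat > f.py <<'E'
from h import *
F=[];T=[]
for _ in range(10):
    optics.get_image("side"); p,r,s=tool(); F.append(s["force"]); T.append(p)
F=np.array(F); f=F@NN; p=np.mean(T,0)
print("Fn+1.43 =",f.mean()+1.43,"+-",f.std()/len(f)**.5," Fmean",F.mean(0).round(2)); st()
print("depth past planned contact mm",((MARK+NN*.0622-p)@NN*1000).round(2),"lateral y,z",np.round(((p+r[:,0]*.0622-MARK)@r)[1:]*1000,2),"axis err",np.degrees(np.arccos(min(1,-r[:,0]@NN))).round(2))
E
python3 f.py
```

```text
Fn+1.43 = 2.0556297784342075 +- 0.11898626032107114  Fmean [-1.11  0.1   0.3 ]
t 23.55 pos [0.649  0.0649 0.1328] x [ 0.298 -0.076 -0.952] zang -86.5 F [-1.07 -0.13 -0.14] w 0.328 j [ 0.    0.46 -0.37  1.87  0.57  0.64 -2.23]
depth past planned contact mm 2.07 lateral y,z [ 0.12 -0.23] axis err 0.0
```

send_rows(
  rows=[
    [[0.5, 0, 0, 0, 0, 0, 20], [1, 0, 0, 0, 0, 0, 20], [1.5, 0, 0, 0, 0, 0, 20], [2, 0, 0, 0, 0, 0, 20], [2.5, 0, 0, 0, 0, 0, 20], [3, 0, 0, 0, 0, 0, 20], [3, 0, 0, 0, 0, 0, 20], [3, 0, 0, 0, 0, 0, 20]],
  ],
)

```text
clock: 24.35
position: [0.6499, 0.0647, 0.13]
ee_rot: [1.218, 0.96, -0.975]
force: [-2.0, 0.7, 1.3]
width: 0.32
```

```bash
python3 f.py
```

```text
Fn+1.43 = 3.5939969607607383 +- 0.10969997628297691  Fmean [-1.62 -0.07  1.77]
t 24.85 pos [0.6499 0.0647 0.13  ] x [ 0.298 -0.076 -0.952] zang -86.5 F [-2.1  -0.37  1.13] w 0.327 j [ 0.    0.47 -0.37  1.87  0.57  0.63 -2.23]
depth past planned contact mm 5.09 lateral y,z [ 0.14 -0.24] axis err 0.0
```

send_rows(
  rows=[
    [[0.4, 0, 0, 0, 0, 0, 20], [0.8, 0, 0, 0, 0, 0, 20], [1.2, 0, 0, 0, 0, 0, 20], [1.6, 0, 0, 0, 0, 0, 20], [1.8, 0, 0, 0, 0, 0, 20], [1.8, 0, 0, 0, 0, 0, 20], [1.8, 0, 0, 0, 0, 0, 20], [1.8, 0, 0, 0, 0, 0, 20]],
  ],
)

```text
clock: 25.65
position: [0.6504, 0.0645, 0.1282]
ee_rot: [1.218, 0.96, -0.975]
force: [-1.9, -0.2, 2.5]
width: 0.331
```

```bash
python3 f.py
python3 - <<'E'
from h import *
for n in("side","top"):
    im,d=optics.get_image(n); cv2.imwrite(f"pics/{n}16.png",im[:,:,::-1])
E
```

```text
Fn+1.43 = 4.296711695327371 +- 0.16978840559273156  Fmean [-1.84  0.05  2.43]
t 26.15 pos [0.6504 0.0645 0.1282] x [ 0.298 -0.076 -0.952] zang -86.5 F [-1.35  0.2   3.03] w 0.324 j [ 0.    0.47 -0.37  1.87  0.57  0.63 -2.23]
depth past planned contact mm 6.9 lateral y,z [ 0.11 -0.23] axis err 0.0
```

View pics/side16.png

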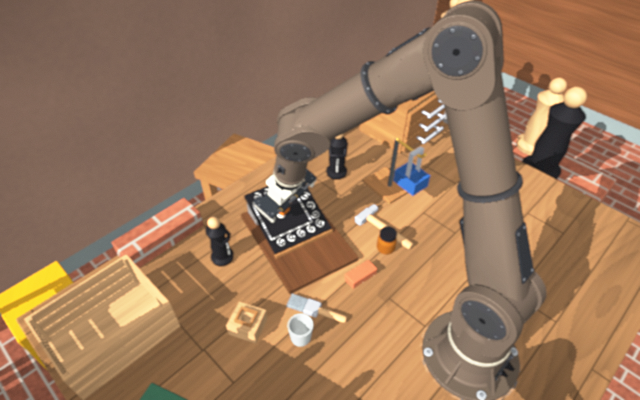

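The tote hangs on the hook at (410,178), the gauge is on the mark at (282,212), and the rest is empty at (246,320). The bystanders look undisturbed and the plunger is in about 5.6–5.9 mm, so I'm handing in.

```bash
python3 -c "
from cell import arm
print(arm.sign_off())"
```

```text
the job is handed in; nothing more can be done
None
```

The job is done and handed in at about 26 s of the 64 s limit. No verdict was reported.

- **Tote:** it hangs by its handle on the brass hook and I let go of it. The force fell to about 0 when the fingers opened, and the last side picture still shows it hanging there.
- **Gauge:** I lifted it straight out of its rest, and it is held square to the panel with its tip on the red dot. The gripper axis is within about 0.1° of the panel normal I measured. The tip is within 0.3 mm of my estimate of the dot, but that estimate is only good to about 1.5 mm.
- **Plunger:** the measured push is 4.3 ± 0.2 N, which puts it about 5.6–5.9 mm in, close to half way. Force rose about 0.5 N per mm as I pressed, as the spring should.
- **Other things:** the bystanders look unmoved in the last side picture.

**Checks that failed or disagreed:**
- The two cameras differed by about 2–4 mm in y, so I averaged them and corrected with the known gripper position.
- The plunger tip was hidden behind the housing in the pictures, and the finder did not report it. The placing on the dot therefore rests on geometry and on the housing outline matching its prediction, not on seeing the tip itself.
- Contact came about 1 mm deeper than planned, so I set the depth by force instead.

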